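# Half-turn the bottle warmer's lid without the click

### The arm

A 6-joint arm with a two-finger parallel gripper is mounted at the origin on the work surface. World frame = base frame: x ahead of the robot, y to its left, z up, the work surface at z = 0. Lengths are in m, angles in rad, forces in N, time in s.
With the tool pointing down it reaches from about 0.325 to 0.9 m from the base axis. Payload 3.5 kg.
Tool frame: the origin (TCP) lies between the finger pads; the fingertips stand 8 mm ahead of it and the grasp point (between the pads) lies 11 mm behind it (manip.finger_overhang is the distance from the TCP to the fingertips, in m); x points along the fingers, y is the direction in which the jaws open and shut, and the axes are right-handed (so a half turn about x gives the same grasp; the last joint's range is limited). The gripper opens to 85 mm and grips with 20 to 120 N. Pads are 22 mm wide; open, the fingers measure 114 mm over their backs; the gripper's body (76 mm by 85 mm) begins 54 mm behind the grasp point. The pads swing forward as they close: fully open they stand 13 mm farther back than shut.
Start: joints at [1.233, 0.276, -0.026, 1.268, 0, 1.467], TCP at [0.145, 0.608, 0.239] pointing down, gripper open.
Joint ranges: [-3.12, 3.12], [-0.85, 1.88], [-1.08, 1.24], [-1.95, 2.15], [-1.57, 1.53], [-3.14, 3.14]. Speed limits (rad/s): [2.57, 2.57, 3.14, 3.14, 3.14, 3.14].

### API

Orientations are given as a unit quaternion [x, y, z, w].
In Python, from rig import telemetry, eyes, order, manip gives the robot as it stands. The module is installed in compiled form; this text tells all that it offers.
- The arm moves only by the shell command python3 -m creep 'ROWS' [OPENING]. ROWS is JSON, a list of rows, each an object with "linear": the shift along the tool's x, y, z in mm, a list of three; "angular": the turn, a rotation vector about the tool's x, y, z in degrees, a list of three. A call has 1 to 12 rows; each row shifts and turns the commanded pose from where the row before left it, along the tool's axes as they then stand; what a row does not reach is not made up. A row lasts 1/12 s, in which the tool goes at most 41.7 mm and 7.16 degrees, less where a joint would pass 70% of its speed; a pose out of reach is approached as far as the arm can. A call with a gripper value outside its range is refused whole. OPENING is the finger opening in mm, from 0 to 85.4, set as the call begins (- or left out, the last holds). The fingers move at their own pace and stop on an object; the grip force is fixed at half the most. Time passes only in rows, so rows that do not move let the fingers close. It gives the time, the measured TCP pose, the force and the opening at its end, in the units of the state.
- telemetry.observe(): the state, without advancing time (a new reading comes with each control period).
- eyes.snapshot(name): name is "scene" or "top" or "wrist"; returns a dict with "color" (384x512x3 uint8, red, green, blue), "vertical_fov" (degrees; the focal length in pixels is half the picture's height over the tangent of half this angle, whatever the lens; pixels are square), "cx", "cy" (the principal point, pixels), "camera_from_world" (4x4, takes a point from world to camera coordinates); the wrist camera has in their place "hand_eye" (4x4, takes a point from camera to tool coordinates, whose origin is the TCP and whose axes are the tool frame's). Camera axes: x right, y down, z forward; pixel columns grow to the right and rows downward; lengths in m; the calibration is good to about 2 mm. A picture is of the moment at which its call begins: read the wrist's pose just before it. There is no depth.
- order.close_job(): hands the job in, once; it reports no verdict.
Trained networks look in a picture, given as the dict that the camera call returned (one of the last four; its "shot" number tells which), for a name from the list of things; names that differ only in an ending like _2 or _b are one class to them, and where a whole thing is asked for, a point or a joint stands for the part that bears it (a point fixed in the world has none). Each returns a list of dicts, best first, with "p" (0 to 1); they miss things now and then, are a little off and sometimes report something else, mostly with a low value. They report only what shows in the picture. A call takes as long as a camera call.
- eyes.regions_of(picture, query): "pixels" (384x512 bool, what is visible of it) and "extent" ([centre column, centre row, width, height] in pixels, round what is visible of it).
The state is a dict: "clock": time; "joint_positions": joint angles; "qvel": joint speeds; "effort": joint torques, N m; "position": TCP position; "tcp_rot": TCP orientation; "contact_force": force on the tool from outside, world axes, zero at the start; "moment": the same for the moment, N m; "opening": opening from 0.0 (shut) to 1.0 (fully open).
Only numpy, scipy, OpenCV 4.12 (cv2) and the standard library are available. Lean on these libraries where they do the work, as an engineer would, in place of code of your own. Each camera call takes 0.05 s, during which the arm holds its last target.

### The job

The baby is asleep: gently put the blue lid on the white bottle warmer, its orange pointer at the green mark so that the lugs drop in fully, then twist it clockwise to the yellow mark, half-way to the lock, without ever letting it click at the red mark. Nothing latches it there, so finish with the lid still gripped and held still at the yellow mark. Go easy on the thin plastic (never press the lid on the warmer with more than about 25 N) and leave the other things on the nightstand where they are.

Things in the scene. Friction and masses are not known exactly. Their poses are not given: they have to be found in the camera images.
- lid_grip (a point): Middle of the white bar handle on the loose blue lid (120 g), where to grip it; 46 mm above the table as it lies. Lid z is up. Bar: 56 mm long along x, 20 mm thick along y (grip across this), from 25 mm below this point to 11 mm above. Below the bar a flange 90 mm across, 5 mm thick, then a spigot 59 mm across, 16 mm deep, on which the lid stands.
- lid_seat (a point): Centre of the underside of the lid's flange, 30 mm below lid_grip, same axes. It meets warmer_mouth when the lid is fully home. Two lugs stand out of the spigot along the lid's +x and -x to 38 mm from the axis; each is 14 mm wide, its top 8.5 mm and its underside 13.5 mm below this point (5 mm thick).
- lid_pointer (a point): Tip of the orange pointer on the lid's flange, 48 mm from the lid's axis along the lid's +x, level with lid_seat.
- warmer_mouth (a point): Centre of the mouth of the fixed white bottle warmer (130 mm wide, 120 mm tall), level with the rim on which the lid's flange rests; z up, x towards the green mark. Mouth 64 mm across in a ledge 6 mm thick, with two gaps for the lugs at +x and -x, 21 mm wide, reaching 41 mm from the axis. Lugs turned under the ledge have 2.5 mm of up-and-down play.
- green_mark (a point): Green entry mark on the grey collar round the rim, 58 mm from the axis along warmer_mouth's +x. The lid drops in with its x along warmer_mouth's x. From here it turns clockwise seen from above (negative about z); the other way it meets a stop.
- yellow_mark (a point): Yellow half-way mark on the collar, 58 mm from the axis, 40 degrees clockwise of the green one: the pointer is to stop and be held here.
- red_mark (a point): Red lock mark on the collar, 58 mm from the axis, 80 degrees clockwise of the green one. The lid turns freely up to about 65 degrees from green, where a lug meets the click pin.
- click_pin (a joint): Sprung steel pin in the wall of the warmer's mouth at the red mark: 0 m at rest, grows to about 0.001 as a lug pushes it outwards (2 to 4 N) and springs back with a click as the lug locks; any push is the start of the click.
- lunch_box: closed green lunch box with a white lid, 114 x 164 x 62 mm; origin under its centre. Leave alone.
- glass_bottle: glass baby bottle with white cap, 58 mm wide, 150 mm tall; origin under its centre. Leave alone.
- wooden_car: wooden toy car with a red cab, 105 x 60 x 58 mm; origin under its centre. Leave alone.
- monitor: white baby monitor with a stub aerial, 50 x 90 mm foot, 170 mm tall; origin under its centre. Leave alone.
- drink_cup: orange toddler cup, 68 mm wide, 70 mm tall; origin under its centre. Leave alone.
- night_light: white dome night light on a wooden foot, 90 mm wide, 88 mm tall; origin under its centre. Leave alone.

How it is judged:
By the outcome, as a careful person would: the job done as asked, in the order asked, and still so for the second after the job is handed in, while the arm keeps its last pose, push and grip.
It also fails if it takes over 48 s, if anything falls off the work surface, if the arm or the gripper's body presses on something with over 40 N, if the wrist force passes 120 N, or if a joint passes its speed limit or range.

## Working session

There is one attempt and no reset: what is moved stays moved. The work goes in short steps, Python scripts to look and compute and a shell command to move; the robot and the scene stay as the last step left them, time stands still between calls to the robot, and variables do not carry over. Pictures are saved under pics/ and viewed, and the job is handed in when it is done.

```bash
mkdir -p pics; ls; python3 - <<'E'
from rig import telemetry, eyes, order, manip
import cv2,numpy as np
s=telemetry.observe(); print(s); print(manip.finger_overhang)
for n in ["scene","top","wrist"]:
    p=eyes.snapshot(n); cv2.imwrite(f"pics/{n}0.png",p["color"][:,:,::-1]); 
    print(n,{k:v for k,v in p.items() if k!="color"})
    for q in ["lid_grip","warmer_mouth","lid_pointer","green_mark","yellow_mark","red_mark"]:
        try:
            for r in eyes.regions_of(p,q)[:2]: print(n,q,round(r["p"],2),np.round(r["extent"],1),r["pixels"].sum())
        except Exception as e: print(q,e)
E
```

```text
pics
{'clock': 0.0, 'joint_positions': array([ 1.23256461e+00,  2.77119803e-01, -2.78922144e-02,  1.26800139e+00,
       -1.94916158e-06,  1.46742022e+00]), 'qvel': array([ 6.80723698e-04,  5.32011144e-04,  1.77317918e-03, -6.85664182e-05,
       -6.76791316e-04,  5.76910252e-05]), 'effort': array([-1.39700602e-03, -4.45509446e+01,  2.95201439e+01,  1.63910037e-02,
       -1.98194493e-04,  5.29231912e-06]), 'position': array([0.14517943, 0.60711749, 0.23816254]), 'tcp_rot': array([ 0.08207827,  0.7024077 , -0.08360822,  0.7020657 ]), 'contact_force': array([0.07506629, 0.94168031, 0.17180607]), 'moment': array([-0.0063325 , -0.01318075, -0.01401604]), 'opening': 0.9990674403456196}
0.008
scene {'vertical_fov': 46.47408355445365, 'cx': 252.3408183921108, 'cy': 195.15166673638691, 'camera_from_world': array([[-0.63765035,  0.7703189 ,  0.00328932,  0.38335846],
       [ 0.42440188,  0.3548662 , -0.83303843, -0.18637208],
       [-0.64287251, -0.52979125, -0.55320535,  1.6934932 ],
       [ 0.        ,  0.        ,  0.        ,  1.        ]]), 'shot': 1}
scene lid_grip 0.87 [305.8 230.6
[... 712 characters left out ...]
outh 0.68 [308.6 225.2  40.3  44.9] 1430
top lid_pointer 0.7 [211.8 215.6  28.7  28.1] 574
top green_mark 0.57 [310.3 222.8  39.8  38.7] 1422
top yellow_mark 0.88 [310.8 222.2  43.6  41.7] 1393
top red_mark 0.83 [307.9 225.4  42.6  43.7] 1375
wrist {'vertical_fov': 69.54220115913282, 'cx': 256.0068311886873, 'cy': 185.60306394730566, 'hand_eye': array([[ 5.32794390e-04, -2.78292871e-01,  9.60496119e-01,
        -1.35407693e-01],
       [ 9.99999849e-01,  1.93032438e-05, -5.49114509e-04,
         5.44694252e-04],
       [ 1.34273962e-04,  9.60496266e-01,  2.78292839e-01,
        -7.10949120e-02],
       [ 0.00000000e+00,  0.00000000e+00,  0.00000000e+00,
         1.00000000e+00]]), 'shot': 3}
```

```bash
python3 - <<'E'
import cv2
a=cv2.imread("pics/top0.png"); cv2.imwrite("pics/top0c.png",cv2.resize(a[150:290,140:360],None,fx=3.5,fy=3.5,interpolation=cv2.INTER_CUBIC))
E
```

```text
(no output)
```

View pics/top0.png

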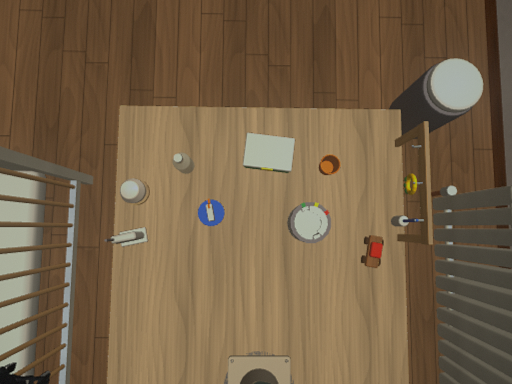

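View pics/top0c.png

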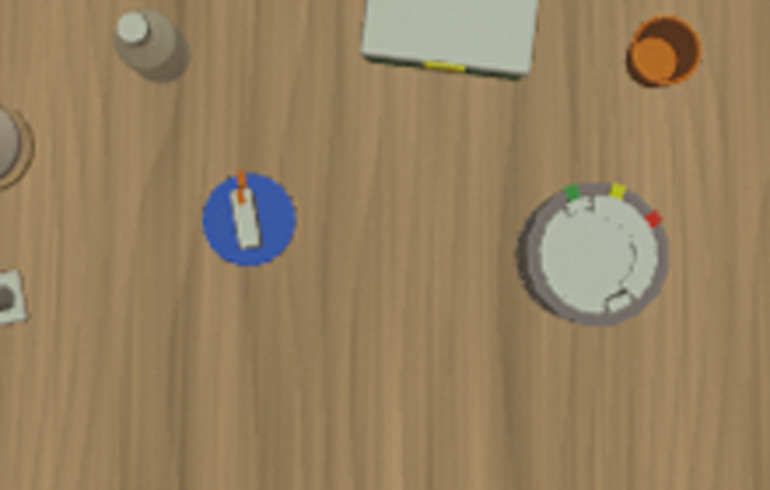

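View pics/scene0.png

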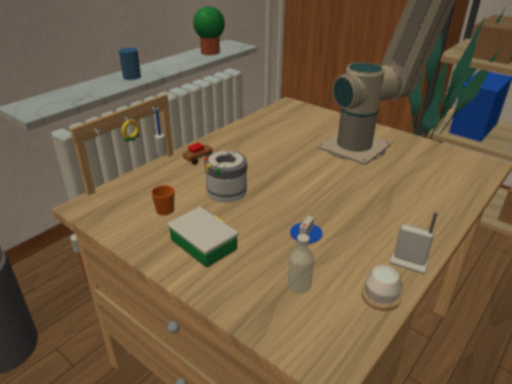

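View pics/wrist0.png

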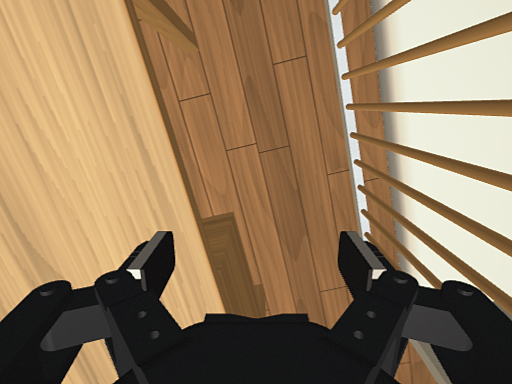

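```bash
cat > h.py <<'E'
import numpy as np,cv2
from scipy.spatial.transform import Rotation as R
def cam(p,s=None):
    f=192/np.tan(np.radians(p["vertical_fov"])/2)
    K=np.array([[f,0,p["cx"]],[0,f,p["cy"]],[0,0,1]])
    if "camera_from_world" in p: T=p["camera_from_world"]
    else:
        W=np.eye(4); W[:3,:3]=R.from_quat(s["tcp_rot"]).as_matrix(); W[:3,3]=s["position"]
        T=np.linalg.inv(W@p["hand_eye"])
    return K,T
def ray(K,T,u,v,z):
    Ti=np.linalg.inv(T); d=Ti[:3,:3]@np.linalg.inv(K)@[u,v,1]; o=Ti[:3,3]
    return o+d*(z-o[2])/d[2]
def proj(K,T,P):
    c=T[:3,:3]@np.asarray(P)+T[:3,3]; c=K@c; return c[:2]/c[2]
def colors(img):
    h=cv2.cvtColor(img,cv2.COLOR_RGB2HSV); H,S,V=[h[...,i].astype(int) for i in range(3)]
    return dict(blue=(abs(H-113)<12)&(S>150)&(V>60),orange=(H>=5)&(H<=14)&(S>190)&(V>100),green=(abs(H-62)<18)&(S>110)&(V>50),
      yellow=(abs(H-29)<5)&(S>170)&(V>120),red=((H<=4)|(H>=174))&(S>150)&(V>90))
def cents(m,mn=4):
    n,l,st,c=cv2.connectedComponentsWithStats(m.astype(np.uint8),connectivity=8)
    return [(st[i,4],c[i],l==i) for i in range(1,n) if st[i,4]>=mn]
E
python3 - <<'E'
from h import *
from rig import eyes,telemetry
p=eyes.snapshot("top"); K,T=cam(p); C=colors(p["color"])
for k in C:
    for a,c,_ in cents(C[k]):
        if 140<c[0]<360 and 150<c[1]<290:
            print(k,a,c.round(1),ray(K,T,*c,0.021 if k in("blue","orange") else .121).round(4))
p=eyes.snapshot("scene"); K,T=cam(p); C=colors(p["color"])
for k in C:
    for a,c,_ in cents(C[k]):
        if 180<c[0]<340 and 140<c[1]<270:
            print(k,a,c.round(1),ray(K,T,*c,0.021 if k in("blue","orange") else .121).round(4))
E
```

```text
blue 345 [210.9 212.9] [0.5732 0.1658 0.021 ]
orange 5 [322.6 158.2] [ 0.7649 -0.2149  0.021 ]
orange 9 [329.3 163.2] [ 0.7476 -0.238   0.021 ]
orange 7 [322.6 169.1] [ 0.7267 -0.2144  0.021 ]
orange 6 [331.7 166.8] [ 0.7351 -0.2459  0.021 ]
orange 20 [332.9 171. ] [ 0.7206 -0.25    0.021 ]
orange 4 [208.2 200.5] [0.6152 0.1757 0.021 ]
orange 4 [208.  205.5] [0.5982 0.1762 0.021 ]
green 10 [303.  204.5] [ 0.5979 -0.1329  0.121 ]
yellow 11 [266.  168.5] [ 0.7107 -0.0161  0.121 ]
yellow 11 [315.9 204.3] [ 0.5989 -0.1735  0.121 ]
red 10 [326.3 212.1] [ 0.5746 -0.2061  0.121 ]
blue 79 [294.8 230.8] [0.5913 0.1428 0.021 ]
blue 137 [314.6 233.8] [0.5677 0.1918 0.021 ]
green 20 [218.  172.2] [ 0.6171 -0.1159  0.121 ]
green 691 [204.5 249.8] [0.8862 0.0958 0.121 ]
red 84 [195.2 147. ] [ 0.5497 -0.279   0.121 ]
red 5 [206.2 158.6] [ 0.5814 -0.1989  0.121 ]
```

```bash
cat >> h.py <<'E'
def move(s,tp,yaw):
    """rows total: tool pointing down, tool y at world yaw deg (y axis direction), target pos"""
    Rc=R.from_quat(s["tcp_rot"]).as_matrix()
    y=np.array([np.cos(np.radians(yaw)),np.sin(np.radians(yaw)),0]); x=np.array([0,0,-1.]); Rt=np.c_[x,y,np.cross(x,y)]
    d=Rc.T@(np.asarray(tp)-s["position"])*1000
    w=np.degrees(R.from_matrix(Rc.T@Rt).as_rotvec())
    return d.round(1),w.round(2)
def yaw(s):
    Rc=R.from_quat(s["tcp_rot"]).as_matrix(); return np.degrees(np.arctan2(Rc[1,1],Rc[0,1])),Rc.round(3)
E
python3 - <<'E'
from h import *
from rig import telemetry
s=telemetry.observe(); print(yaw(s), s["joint_positions"].round(3))
for yw in (13+90,13-90): print(yw, move(s,[.573-.0,.166,.20],yw))
E
```

```text
(np.float64(76.54955372266188), array([[-0.   ,  0.233,  0.973],
       [ 0.   ,  0.973, -0.233],
       [-1.   ,  0.   , -0.   ]])) [ 1.233  0.276 -0.026  1.268  0.     1.467]
103 (array([  39.3, -330.3,  518.7]), array([-26.45,  -0.  ,  -0.  ]))
-77 (array([  39.3, -330.3,  518.7]), array([153.55,  -0.  ,   0.  ]))
```

```bash
python3 -m creep '[{"linear":[0,-11,17],"angular":[0,0,0]},{"linear":[0,-22,34.6],"angular":[0,0,0]},{"linear":[0,-22,34.6],"angular":[0,0,0]},{"linear":[0,-22,34.6],"angular":[0,0,0]},{"linear":[0,-22,34.6],"angular":[0,0,0]},{"linear":[0,-22,34.6],"angular":[0,0,0]},{"linear":[0,-22,34.6],"angular":[0,0,0]},{"linear":[0,-22,34.6],"angular":[0,0,0]},{"linear":[0,-22,34.6],"angular":[0,0,0]},{"linear":[0,-22,34.6],"angular":[0,0,0]},{"linear":[0,-22,34.6],"angular":[0,0,0]},{"linear":[0,-22,34.6],"angular":[0,0,0]}]' &&
python3 -m creep '[{"linear":[0,-22,34.6],"angular":[0,0,0]},{"linear":[0,-22,34.6],"angular":[0,0,0]},{"linear":[0,-22,34.6],"angular":[0,0,0]},{"linear":[0,-11,17],"angular":[-6.6,0,0]},{"linear":[0,0,0],"angular":[-6.6,0,0]},{"linear":[10,0,0],"angular":[-6.6,0,0]},{"linear":[20,0,0],"angular":[-6.6,0,0]},{"linear":[10,0,0],"angular":[0,0,0]},{"linear":[0,0,0],"angular":[0,0,0]},{"linear":[0,0,0],"angular":[0,0,0]}]'
python3 - <<'E'
from h import *
from rig import eyes,telemetry
s=telemetry.observe(); print(yaw(s)[0]); p=eyes.snapshot("wrist"); cv2.imwrite("pics/w1.png",p["color"][:,:,::-1])
np.savez("w1.npz",color=p["color"],K=cam(p,s)[0],T=cam(p,s)[1]); K,T=cam(p,s)
for q in("lid_grip","lid_pointer"):
    for r in eyes.regions_of(p,q)[:1]: print(q,r["p"],r["extent"])
C=colors(p["color"])
for k in C:
    for a,c,_ in cents(C[k],30): print(k,a,c.round(1),ray(K,T,*c,.021).round(4))
E
```

```text
clock: 2.15
position: [0.4744, 0.2676, 0.2396]
tcp_rot: [0.083, 0.702, -0.083, 0.702]
contact_force: [0.4, 0.1, 0.4]
opening: 1.0
clock: 2.98
position: [0.572, 0.1663, 0.1986]
tcp_rot: [-0.079, 0.703, 0.079, 0.702]
contact_force: [0.1, -0.5, 0.1]
opening: 1.001
102.81588064358351
lid_grip 0.56 [255.5, 170.1, 78.2, 77.6]
lid_pointer 0.83 [259.3, 171.1, 78.2, 83.4]
blue 3339 [256.3 167.7] [0.5697 0.1667 0.021 ]
orange 104 [255.6 201.5] [0.6103 0.175  0.021 ]
green 1364 [ 68.6 253.2] [ 0.7304 -0.0407  0.021 ]
yellow 109 [ 64.3 268. ] [ 0.7533 -0.0453  0.021 ]
```

View pics/w1.png

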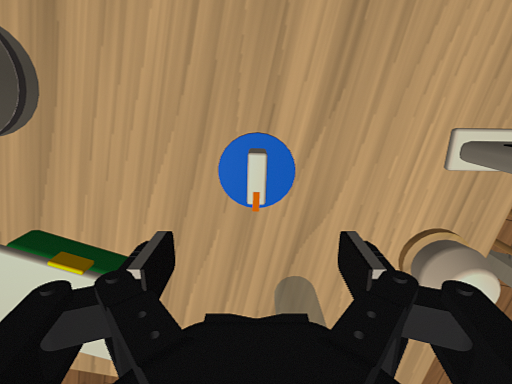

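```bash
cat >> h.py <<'E'
def lidpose(img,K,T,zoff=0.0,lo=4):
    """metric fit: flange top circle (z=.021+zoff), bar top (z=.057+zoff)"""
    C=colors(img); b=max(cents(C["blue"],30),key=lambda t:t[0])[2]
    pts=cv2.convexHull(np.argwhere(b)[:,::-1].astype(np.int32))
    hull=np.zeros(b.shape,np.uint8); cv2.fillPoly(hull,[pts],1)
    e=cv2.fitEllipse(pts); c=ray(K,T,e[0][0],e[0][1],.021+zoff)
    h=cv2.cvtColor(img,cv2.COLOR_RGB2HSV); w=(hull>0)&(h[...,1]<70)&(h[...,2]>150)
    w=cv2.morphologyEx(w.astype(np.uint8),cv2.MORPH_OPEN,np.ones((3,3),np.uint8))
    W=max(cents(w,20),key=lambda t:t[0])[2]
    Q=np.array([ray(K,T,u,v,.057+zoff)[:2] for v,u in np.argwhere(W)],np.float32)
    r=cv2.minAreaRect(Q*1000)
    m=Q.mean(0); ev,vec=np.linalg.eigh(np.cov(Q.T)); ax=vec[:,1]; ax*=np.sign(ax[0])
    return dict(flange=c.round(4),ell=e,bar=m.round(4),rect=r,baryaw=np.degrees(np.arctan2(ax[1],ax[0])))
E
python3 - <<'E'
from h import *
z=np.load("w1.npz"); print(lidpose(z["color"],z["K"],z["T"]))
E
```

```text
{'flange': array([0.5723, 0.1672, 0.021 ]), 'ell': ((256.2882385253906, 169.91929626464844), (74.47514343261719, 75.89232635498047), 93.5398941040039), 'bar': array([0.5713, 0.1666], dtype=float32), 'rect': ((574.4275512695312, 167.33245849609375), (53.58147430419922, 18.582012176513672), 12.293107986450195), 'baryaw': np.float64(10.861709848399379)}
```

```bash
python3 -m creep '[{"linear":[10,0.3,0.5],"angular":[0.5,0,0]},{"linear":[20,0.3,0],"angular":[0,0,0]},{"linear":[25,0,0],"angular":[0,0,0]},{"linear":[25,0,0],"angular":[0,0,0]},{"linear":[10,0,0],"angular":[0,0,0]},{"linear":[0,0,0],"angular":[0,0,0]},{"linear":[0,0,0],"angular":[0,0,0]}]'
python3 - <<'E'
from h import *
from rig import eyes,telemetry
s=telemetry.observe(); print(s["position"],yaw(s)[0]); p=eyes.snapshot("wrist"); cv2.imwrite("pics/w2.png",p["color"][:,:,::-1])
K,T=cam(p,s); r=lidpose(p["color"],K,T); print(r)
f=r["flange"]; print(move(s,[f[0],f[1],.036],102.5))
for a,c,_ in cents(colors(p["color"])["orange"],30): print(a,c,ray(K,T,*c,.021))
E
```

```text
clock: 3.72
position: [0.573, 0.167, 0.1092]
tcp_rot: [-0.077, 0.703, 0.077, 0.703]
contact_force: [-0.7, 0.1, 0.5]
opening: 0.998
[0.57302073 0.16704672 0.10921959] 102.43310681540623
{'flange': array([0.5717, 0.1671, 0.021 ]), 'ell': ((255.7901153564453, 191.0911102294922), (99.87828826904297, 104.32132720947266), 90.30775451660156), 'bar': array([0.5701, 0.1666], dtype=float32), 'rect': ((572.7108154296875, 167.03225708007812), (51.17060089111328, 18.85950469970703), 10.891578674316406), 'baryaw': np.float64(10.656899507289356)}
(array([73.2,  0.3, -1.2]), array([-0.07, -0.04, -0.  ]))
144 [255.10416667 235.95138889] [0.61254492 0.17551299 0.021     ]
```

View pics/w2.png

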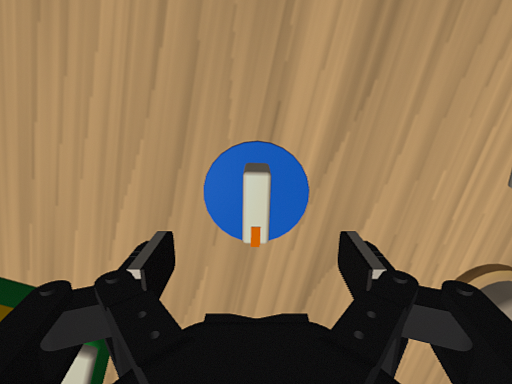

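```bash
python3 -m creep '[{"linear":[10,0,-1.0],"angular":[1.1,0,0]},{"linear":[20,0,0],"angular":[0,0,0]},{"linear":[20,0,0],"angular":[0,0,0]},{"linear":[15,0,0],"angular":[0,0,0]},{"linear":[8,0,0],"angular":[0,0,0]},{"linear":[0,0,0],"angular":[0,0,0]},{"linear":[0,0,0],"angular":[0,0,0]}]' && python3 -m creep '[{"linear":[0,0,0],"angular":[0,0,0]},{"linear":[0,0,0],"angular":[0,0,0]},{"linear":[0,0,0],"angular":[0,0,0]},{"linear":[0,0,0],"angular":[0,0,0]},{"linear":[0,0,0],"angular":[0,0,0]},{"linear":[0,0,0],"angular":[0,0,0]},{"linear":[0,0,0],"angular":[0,0,0]},{"linear":[0,0,0],"angular":[0,0,0]},{"linear":[0,0,0],"angular":[0,0,0]},{"linear":[0,0,0],"angular":[0,0,0]}]' 0
python3 - <<'E'
from h import *
from rig import eyes,telemetry
s=telemetry.observe(); print(s["position"],yaw(s)[0],s["contact_force"],s["moment"],s["opening"]*85.4); p=eyes.snapshot("wrist"); cv2.imwrite("pics/w3.png",p["color"][:,:,::-1])
E
```

```text
clock: 4.35
position: [0.5727, 0.1669, 0.0368]
tcp_rot: [-0.07, 0.703, 0.07, 0.704]
contact_force: [-0.1, 0.4, 0.9]
opening: 0.999
clock: 5.18
position: [0.5729, 0.1669, 0.0369]
tcp_rot: [-0.07, 0.703, 0.07, 0.704]
contact_force: [-0.6, -0.6, 4.6]
opening: 0.224
[0.57285476 0.16688151 0.03689876] 101.34503103538987 [-0.6021907  -0.56201897  4.60437603] [ 0.02857145 -0.0097936   0.02256459] 19.143294876182402
```

View pics/w3.png

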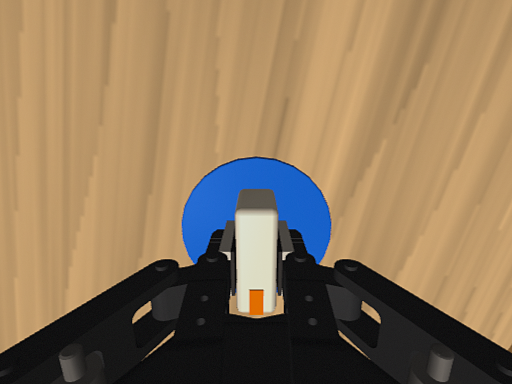

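```bash
python3 -m creep '[{"linear":[-3,0,0],"angular":[0,0,0]},{"linear":[-8,0,0],"angular":[0,0,0]},{"linear":[-15,0,0],"angular":[0,0,0]},{"linear":[-25,0,0],"angular":[0,0,0]},{"linear":[-30,0,0],"angular":[0,0,0]},{"linear":[-30,0,0],"angular":[0,0,0]},{"linear":[-25,-10,-3],"angular":[0,0,0]},{"linear":[-25,-20,-5],"angular":[0,0,0]},{"linear":[-25,-25,-7],"angular":[0,0,0]},{"linear":[-15,-25,-7],"angular":[0,0,0]},{"linear":[-9,-25,-7],"angular":[0,0,0]},{"linear":[0,-25,-7],"angular":[0,0,0]}]' && python3 -m creep '[{"linear":[0,-25,-7],"angular":[0,0,0]},{"linear":[0,-20,-5],"angular":[0,0,0]},{"linear":[0,-15,-3],"angular":[0,0,0]},{"linear":[0,0,0],"angular":[0,0,0]},{"linear":[0,0,0],"angular":[0,0,0]},{"linear":[0,0,0],"angular":[0,0,0]},{"linear":[0,0,0],"angular":[0,0,0]}]'
python3 - <<'E'
from h import *
from rig import eyes,telemetry
s=telemetry.observe(); print(s["position"],yaw(s),s["contact_force"],s["moment"],s["opening"]*85.4); p=eyes.snapshot("wrist"); cv2.imwrite("pics/w4.png",p["color"][:,:,::-1])
K,T=cam(p,s);np.savez("w4.npz",color=p["color"],K=K,T=T,pos=s["position"],q=s["tcp_rot"])
C=colors(p["color"])
for k in C:
    for a,c,_ in cents(C[k],20): print(k,a,c.round(1),ray(K,T,*c,.12).round(4))
p=eyes.snapshot("scene");cv2.imwrite("pics/s4.png",p["color"][:,:,::-1])
E
```

```text
clock: 6.23
position: [0.5633, 0.0312, 0.2493]
tcp_rot: [-0.07, 0.702, 0.07, 0.705]
contact_force: [0.5, -0.1, -0.4]
opening: 0.225
clock: 6.82
position: [0.5593, -0.0286, 0.2461]
tcp_rot: [-0.07, 0.704, 0.071, 0.703]
contact_force: [-0.0, 0.5, -0.7]
opening: 0.225
[ 0.55927383 -0.02857908  0.24611428] (np.float64(101.41277352970437), array([[-0.001, -0.198,  0.98 ],
       [ 0.   ,  0.98 ,  0.198],
       [-1.   ,  0.001, -0.001]])) [-0.04284184  0.53379332 -0.71398645] [-0.01359087 -0.00115192 -0.00819358] 19.179490377605788
blue 8072 [255.9 203.2] [ 0.5819 -0.0235  0.12  ]
orange 109 [ 64.2 263.3] [ 0.6894 -0.2113  0.12  ]
orange 68 [ 96.8 272.7] [ 0.6942 -0.1766  0.12  ]
orange 312 [ 81.9 276.1] [ 0.7017 -0.1924  0.12  ]
orange 32 [ 94.1 283.2] [ 0.7081 -0.179   0.12  ]
orange 129 [256.  301.5] [ 6.963e-01 -3.000e-04  1.200e-01]
green 152 [146.6 195.6] [ 0.5955 -0.1317  0.12  ]
green 43 [188.2 262.6] [ 0.6623 -0.0812  0.12  ]
yellow 136 [105.4 190.5] [ 0.5982 -0.1721  0.12  ]
red 133 [ 72.1 159.9] [ 0.5736 -0.205   0.12  ]
```

View pics/w4.png

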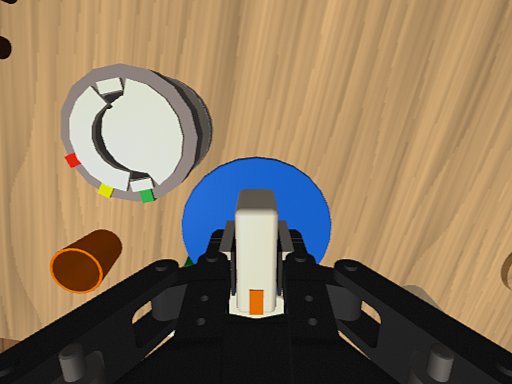

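```bash
cat >> h.py <<'E'
from scipy.optimize import least_squares
def warmer(marks,scale=True):
    ang={"green":0,"yellow":-40,"red":-80}
    ks=list(marks); P=np.array([marks[k][:2] for k in ks])
    def f(x): return np.concatenate([[x[0]+x[3]*np.cos(np.radians(x[2]+ang[k]))-p[0],x[1]+x[3]*np.sin(np.radians(x[2]+ang[k]))-p[1]] for k,p in zip(ks,P)])
    r=least_squares(f,[.545,-.155,22,.058],x_scale=[.01,.01,10,.01]); 
    g=lambda x:f([*x,.058]); r2=least_squares(g,[.545,-.155,22],x_scale=[.01,.01,10])
    return r.x,np.abs(r.fun).max(),r2.x,np.abs(r2.fun).max()
E
python3 - <<'E'
from h import *
z=np.load("w4.npz");K,T=z["K"],z["T"];C=colors(z["color"])
m={k:ray(K,T,*max(cents(C[k],20),key=lambda t:t[0] if t[1][0]<170 else 0)[1],.12) for k in("green","yellow","red")}
print(m); print(warmer(m))
# collar outer rim
# lid in hand
img=z["color"]; b=max(cents(C["blue"],30),key=lambda t:t[0])[2]
cs,_=cv2.findContours(b.astype(np.uint8),cv2.RETR_EXTERNAL,cv2.CHAIN_APPROX_NONE)
c=max(cs,key=len)[:,0,:]; sel=c[(c[:,1]<225)&((abs(c[:,0]-256)>25)|(c[:,1]<185))]
pos=z["pos"]; Q=np.array([ray(K,T,u,v,pos[2]-.0159)[:2] for u,v in sel])
r=least_squares(lambda x:np.hypot(*(Q-x[:2]).T)-x[2],[pos[0],pos[1],.045],loss="soft_l1",f_scale=.001); print("lid circle",r.x,np.abs(r.fun).mean(),len(Q))
Rm=R.from_quat(z["q"]).as_matrix()
print("rel tool",Rm.T@np.r_[r.x[:2]-pos[:2],0]*1000)
# bar edges vs predicted
for lx,ly in [(-28,-10),(-28,10),(28,-10),(28,10)]:
    print(proj(K,T,pos+Rm@(np.array([-20.1,ly,lx])/1000)).round(1))
print(proj(K,T,pos+Rm@(np.array([20.9-5,0,48])/1000)))
E
python3 - <<'E'
import cv2
a=cv2.imread("pics/w4.png")
cv2.imwrite("pics/w4b.png",cv2.resize(a[180:330,200:320],None,fx=4,fy=4,interpolation=cv2.INTER_CUBIC))
cv2.imwrite("pics/w4a.png",cv2.resize(a[50:220,40:230],None,fx=3.5,fy=3.5,interpolation=cv2.INTER_CUBIC))
E
```

```text
{'green': array([ 0.59551406, -0.13166143,  0.12      ]), 'yellow': array([ 0.5982476 , -0.17213732,  0.12      ]), 'red': array([ 0.57358461, -0.20496505,  0.12      ])}
(array([ 0.54093414, -0.15521585, 23.39058341,  0.05957036]), np.float64(0.00022863334184441975), array([ 0.54220426, -0.15559474, 23.39061099]), np.float64(0.0009439010670756476))
lid circle [ 0.55958857 -0.0279553   0.04355104] 0.0020652676264522264 215
rel tool [7.49527068e-05 5.49165252e-01 4.31952929e-01]
[232.1 206.1]
[277.2 206.1]
[234.8 311.4]
[274.8 311.4]
[255.08899747 297.32589739]
```

View pics/w4b.png

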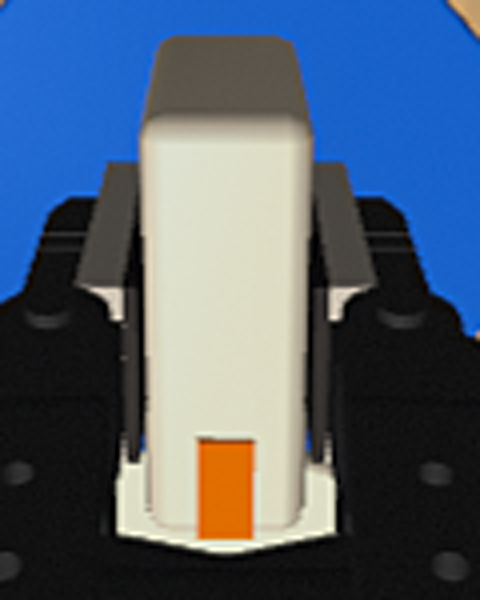

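View pics/w4a.png

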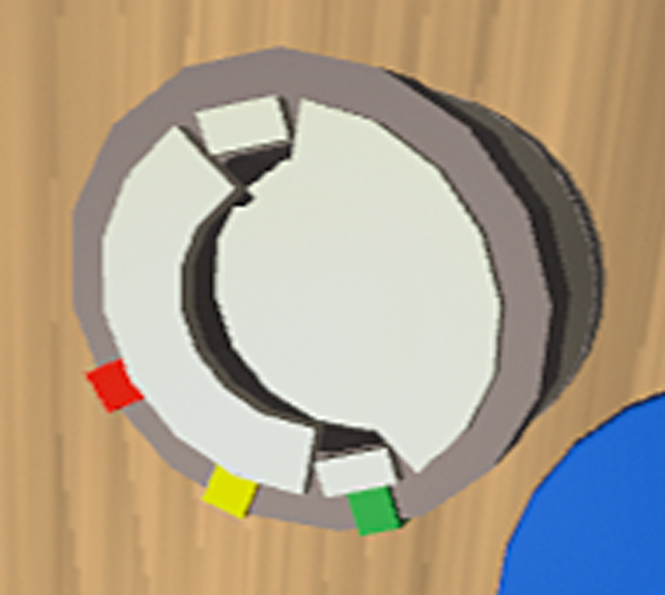

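```bash
python3 -m creep '[{"linear":[0,-12,-4],"angular":[0,0,0]},{"linear":[0,-24,-7],"angular":[0,0,0]},{"linear":[0,-35,-9],"angular":[0,0,0]},{"linear":[0,-35,-9],"angular":[0,0,0]},{"linear":[0,-35,-9],"angular":[0,0,0]},{"linear":[0,-35,-9],"angular":[0,0,0]},{"linear":[0,-35,-9],"angular":[0,0,0]},{"linear":[0,-24,-7],"angular":[0,0,0]},{"linear":[0,-12,-5],"angular":[-4,0,0]},{"linear":[0,0,0],"angular":[-4,0,0]},{"linear":[0,0,0],"angular":[-4,0,0]},{"linear":[0,0,0],"angular":[0,0,0]}]' && python3 -m creep '[{"linear":[0,0,0],"angular":[0,0,0]},{"linear":[0,0,0],"angular":[0,0,0]},{"linear":[0,0,0],"angular":[0,0,0]}]'
python3 - <<'E'
from h import *
from rig import eyes,telemetry
s=telemetry.observe(); print(s["position"],yaw(s)[0],s["contact_force"],s["opening"]*85.4); p=eyes.snapshot("wrist"); cv2.imwrite("pics/w5.png",p["color"][:,:,::-1])
K,T=cam(p,s);np.savez("w5.npz",color=p["color"],K=K,T=T,pos=s["position"],q=s["tcp_rot"])
C=colors(p["color"]);m={}
for k in("green","yellow","red"):
    c=max(cents(C[k],20),key=lambda t:t[0])
    print(k,c[0],c[1]); m[k]=ray(K,T,*c[1],.12)
print(m,warmer(m))
p=eyes.snapshot("top");K,T=cam(p);C=colors(p["color"])
cv2.imwrite("pics/t5.png",p["color"][:,:,::-1])
# top marks from first picture
m={"green":[.5979,-.1329],"yellow":[.5989,-.1735],"red":[.5746,-.2061]}; print("top",warmer(m))
E
```

```text
clock: 7.92
position: [0.5412, -0.2858, 0.2461]
tcp_rot: [-0.143, 0.693, 0.143, 0.692]
contact_force: [0.1, 0.7, -0.6]
opening: 0.219
clock: 8.17
position: [0.5416, -0.2848, 0.2464]
tcp_rot: [-0.143, 0.693, 0.143, 0.693]
contact_force: [-0.0, 0.6, -0.3]
opening: 0.224
[ 0.54157552 -0.2848346   0.24635775] 113.32657953631805 [-0.04888519  0.55707227 -0.32593017] 19.13318544399479
green 296 [ 48.06081081 219.80405405]
yellow 151 [ 33.55629139 233.25165563]
red 1648 [206.48665049  59.49393204]
{'green': array([ 0.66363995, -0.46314749,  0.12      ]), 'yellow': array([ 0.68468745, -0.47390336,  0.12      ]), 'red': array([ 0.458122  , -0.36715274,  0.12      ])} (array([  0.64361959,  -0.2965464 , 113.29567778,  -0.17093769]), np.float64(0.09020096185754489), array([  0.61622389,  -0.38784757, -66.70601403]), np.float64(0.1096217280137396))
top (array([ 0.54251047, -0.15557264, 22.34781228,  0.05962562]), np.float64(0.00042861273954120094), array([ 0.54381801, -0.15598848, 22.3475392 ]), np.float64(0.0011120612141683195))
```

View pics/w5.png

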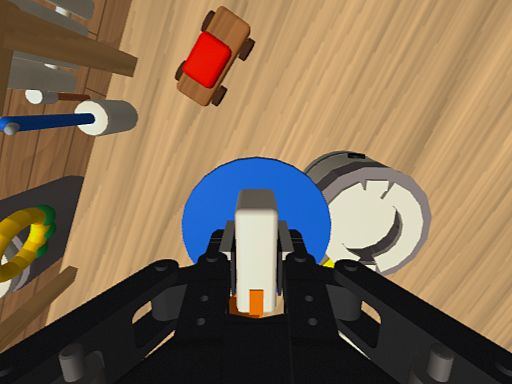

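```bash
python3 -m creep '[{"linear":[0,-10,15],"angular":[0,0,0]},{"linear":[0,-15,25],"angular":[0,0,0]},{"linear":[0,-10,15],"angular":[0,0,0]},{"linear":[0,0,0],"angular":[0,0,0]},{"linear":[0,0,0],"angular":[0,0,0]},{"linear":[0,0,0],"angular":[0,0,0]}]'
python3 - <<'E'
from h import *
from rig import eyes,telemetry
s=telemetry.observe(); print(s["position"],yaw(s)[0],s["contact_force"],s["opening"]*85.4); p=eyes.snapshot("wrist"); cv2.imwrite("pics/w6.png",p["color"][:,:,::-1])
K,T=cam(p,s);np.savez("w6.npz",color=p["color"],K=K,T=T,pos=s["position"],q=s["tcp_rot"])
C=colors(p["color"]);m={}
for k in("green","yellow","red"):
    for c in cents(C[k],20):
        q=ray(K,T,*c[1],.12)
        if np.hypot(q[0]-.542,q[1]+.155)<.08: print(k,c[0],c[1],q); m[k]=q
print(warmer(m))
E
```

```text
clock: 8.77
position: [0.6054, -0.295, 0.246]
tcp_rot: [-0.143, 0.693, 0.143, 0.692]
contact_force: [-0.8, 0.0, -0.8]
opening: 0.223
[ 0.60537473 -0.29504924  0.24603776] 113.35491042889282 [-0.8155337   0.02948381 -0.82993167] 19.07031096663464
green 125 [400.728 232.56 ] [ 0.59666447 -0.13491215  0.12      ]
yellow 138 [366.43478261 219.31884058] [ 0.59780331 -0.17486964  0.12      ]
red 231 [347.8961039  185.51515152] [ 0.57365724 -0.20949418  0.12      ]
(array([ 0.54055098, -0.15821884, 23.0578097 ,  0.06047082]), np.float64(0.0009707972458646297), array([ 0.5425459 , -0.15882662, 23.0578911 ]), np.float64(0.002056612513175543))
```

View pics/w6.png

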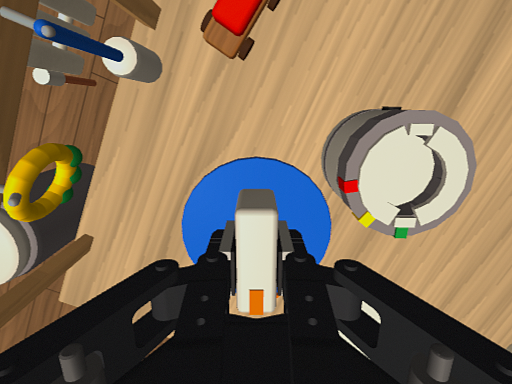

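```bash
cat > fit.py <<'E'
from h import *
import pickle
ang={"green":0,"yellow":-40,"red":-80}
obs=[]
for n in("w4","w6"):
    z=np.load(n+".npz");K,T=z["K"],z["T"];C=colors(z["color"])
    for k in ang:
        if n=="w6" and k=="red": continue
        for a,c,_ in cents(C[k],20):
            q=ray(K,T,*c,.12)
            if np.hypot(q[0]-.542,q[1]+.156)<.08: obs.append((n,K,T,k,c,1))
def res(x,wts=True):
    out=[]
    for n,K,T,k,c,w in obs:
        a=np.radians(x[2]+ang[k]); P=np.array([x[0]+x[3]*np.cos(a),x[1]+x[3]*np.sin(a),x[4]])
        out.append((proj(K,T,P)-c)*w)
    return np.concatenate(out)
r=least_squares(res,[.542,-.156,23,.058,.12],x_scale=[.01,.01,10,.01,.01]); print("free z,r",r.x,r.fun.round(1))
for zz in(.116,.118,.12):
    r=least_squares(lambda x:res([*x,zz]),[.542,-.156,23,.058],x_scale=[.01,.01,10,.01]); print(zz,r.x.round(4),np.abs(r.fun).max())
E
python3 fit.py; python3 - <<'E'
import cv2
a=cv2.imread("pics/w6.png")
cv2.imwrite("pics/w6a.png",cv2.resize(a[95:250,310:490],None,fx=4,fy=4,interpolation=cv2.INTER_CUBIC))
E
```

```text
free z,r [ 0.5416984  -0.15613021 23.02936951  0.05990283  0.11734651] [-0.1  0.2 -0.1 -0.4  0.3 -0.   0.5 -0.2 -0.5  0.4]
0.116 [ 0.5415 -0.1564 23.3024  0.0605] 1.3685706529658432
0.118 [ 0.5418 -0.156  22.8946  0.0596] 0.7425200688624045
0.12 [ 0.5422 -0.1556 22.4728  0.0587] 1.6015342788169846
```

View pics/w6a.png

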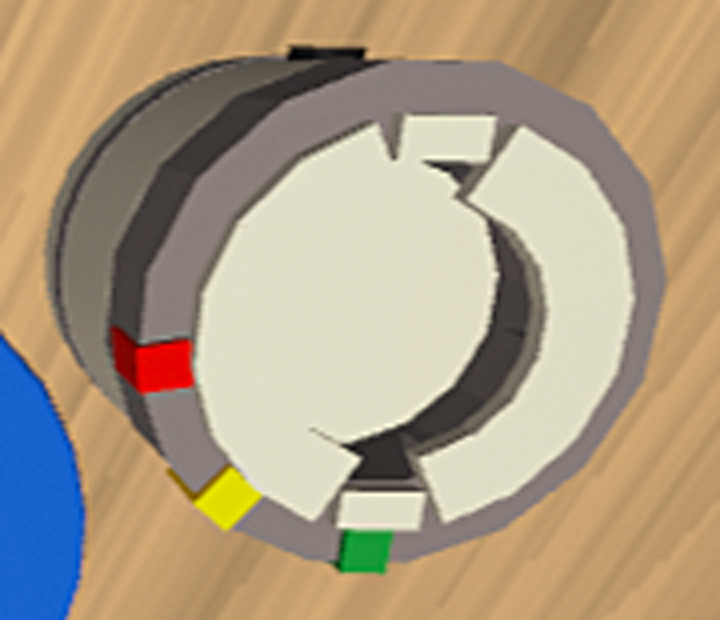

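```bash
python3 -m creep '[{"linear":[0,10,0],"angular":[0,0,0]},{"linear":[0,25,-1],"angular":[0,0,0]},{"linear":[0,30,-1],"angular":[0,0,0]},{"linear":[0,30,-1],"angular":[0,0,0]},{"linear":[0,30,-1],"angular":[0,0,0]},{"linear":[0,20,0],"angular":[0.3,0,0]},{"linear":[5,7.3,0],"angular":[0,0,0]},{"linear":[20,0,0],"angular":[0,0,0]},{"linear":[20,0,0],"angular":[0,0,0]},{"linear":[15,0,0],"angular":[0,0,0]},{"linear":[5,0,0],"angular":[0,0,0]},{"linear":[0,0,0],"angular":[0,0,0]}]' && python3 -m creep '[{"linear":[0,0,0],"angular":[0,0,0]},{"linear":[0,0,0],"angular":[0,0,0]},{"linear":[0,0,0],"angular":[0,0,0]}]'
python3 - <<'E'
from h import *
from rig import eyes,telemetry
s=telemetry.observe(); print(s["position"],yaw(s)[0],s["contact_force"],s["moment"]); p=eyes.snapshot("wrist"); cv2.imwrite("pics/w7.png",p["color"][:,:,::-1])
print(move(s,[.5414,-.1568,.165],113))
p=eyes.snapshot("scene"); c=p["color"][130:215,170:290]; cv2.imwrite("pics/s7.png",cv2.resize(c[:,:,::-1],None,fx=6,fy=6,interpolation=cv2.INTER_CUBIC))
E
```

```text
clock: 9.82
position: [0.5401, -0.1567, 0.1796]
tcp_rot: [-0.14, 0.694, 0.142, 0.692]
contact_force: [0.2, -0.1, -0.3]
opening: 0.222
clock: 10.07
position: [0.5428, -0.1577, 0.1827]
tcp_rot: [-0.142, 0.692, 0.141, 0.694]
contact_force: [0.1, -0.4, -0.2]
opening: 0.222
[ 0.5428077  -0.15768467  0.18271393] 113.03624061708717 [ 0.13345279 -0.35949001 -0.24612004] [-0.00980781 -0.00560544  0.0573412 ]
(array([17.7,  1.4, -1. ]), array([0.04, 0.1 , 0.11]))
```

View pics/w7.png

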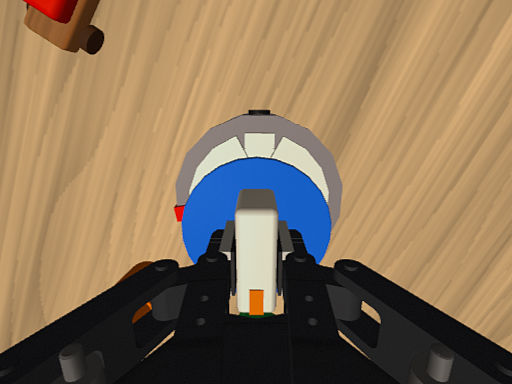

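View pics/s7.png

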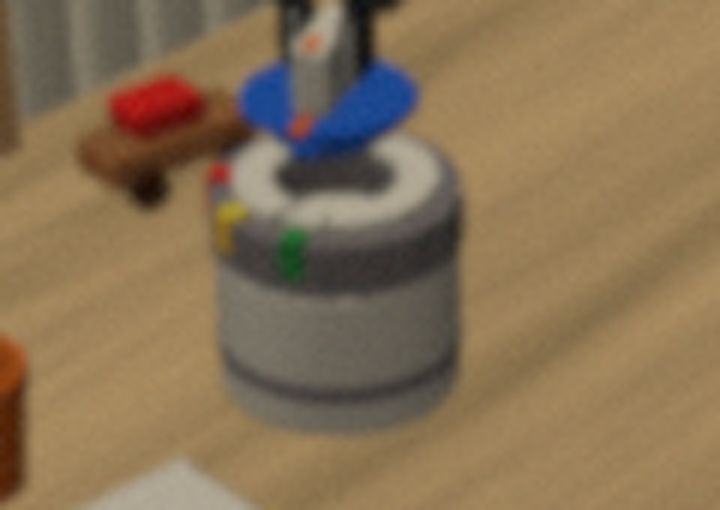

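```bash
python3 -m creep '[{"linear":[8,1.4,-1],"angular":[0,0.1,0.1]},{"linear":[5,0,0],"angular":[0,0,0]},{"linear":[2,0,0],"angular":[0,0,0]},{"linear":[0,0,0],"angular":[0,0,0]},{"linear":[0,0,0],"angular":[0,0,0]},{"linear":[0,0,0],"angular":[0,0,0]},{"linear":[0,0,0],"angular":[0,0,0]}]'
python3 - <<'E'
from h import *
from rig import eyes,telemetry
s=telemetry.observe(); print(s["position"],yaw(s),s["contact_force"],s["moment"]); p=eyes.snapshot("wrist"); cv2.imwrite("pics/w8.png",p["color"][:,:,::-1])
K,T=cam(p,s);np.savez("w8.npz",color=p["color"],K=K,T=T,pos=s["position"],q=s["tcp_rot"])
print(move(s,[.5414,-.1568,.16],113))
img=p["color"]
# predicted overlay of collar outer circle r=.065 z=.117 at est centre; gap rear
for c in [(.5417,-.1561)]:
  im=img[:,:,::-1].copy()
  for a in range(0,360,3):
    a=np.radians(a)
    for rr,z in((.065,.117),(.041,.12)):
      u=proj(K,T,[c[0]+rr*np.cos(a),c[1]+rr*np.sin(a),z]); cv2.circle(im,tuple(int(round(x)) for x in u),0,(0,0,255),-1)
  for off in(-10.5,10.5):
    for rr in(-32,-41):
      A=np.radians(23); P=[c[0]+rr/1e3*np.cos(A)-off/1e3*np.sin(A),c[1]+rr/1e3*np.sin(A)+off/1e3*np.cos(A),.12]
      u=proj(K,T,P); cv2.circle(im,tuple(int(round(x)) for x in u),1,(255,0,255),-1)
cv2.imwrite("pics/w8o.png",cv2.resize(im[90:330,140:370],None,fx=2.5,fy=2.5,interpolation=cv2.INTER_NEAREST))
E
```

```text
clock: 10.75
position: [0.5406, -0.1564, 0.1665]
tcp_rot: [-0.141, 0.693, 0.142, 0.692]
contact_force: [1.2, 0.5, -0.3]
opening: 0.223
[ 0.54058632 -0.15636237  0.16648569] (np.float64(113.0477584555345), array([[-0.002, -0.391,  0.92 ],
       [ 0.001,  0.92 ,  0.391],
       [-1.   ,  0.001, -0.001]])) [ 1.15112001  0.47495264 -0.32228117] [-0.0149922  -0.03462614 -0.03406645]
(array([ 6.5, -0.7,  0.6]), array([ 0.05, -0.09, -0.08]))
```

View pics/w8o.png

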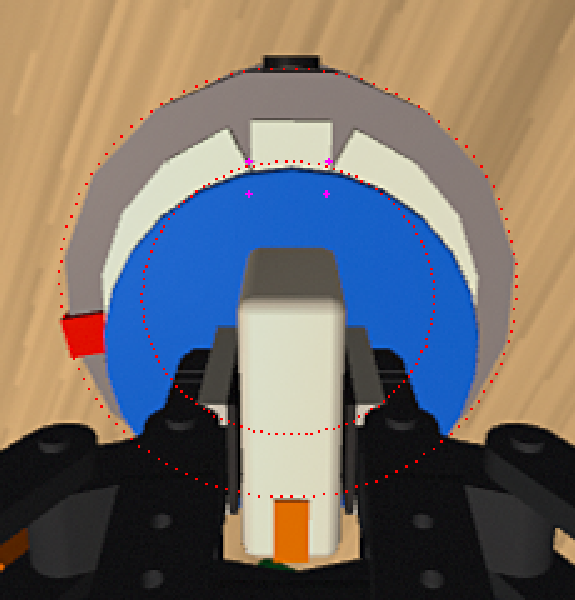

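```bash
python3 -m creep '[{"linear":[3,-0.5,0.5],"angular":[0,0,0]},{"linear":[3,0,0],"angular":[0,0,0]},{"linear":[2,0,0],"angular":[0,0,0]},{"linear":[0,0,0],"angular":[0,0,0]},{"linear":[0,0,0],"angular":[0,0,0]}]' && python3 -m creep '[{"linear":[1.5,0,0],"angular":[0,0,0]},{"linear":[1.5,0,0],"angular":[0,0,0]},{"linear":[0,0,0],"angular":[0,0,0]}]'
python3 - <<'E'
from h import *
from rig import telemetry
s=telemetry.observe(); print(s["position"],yaw(s)[0],s["contact_force"],s["moment"])
E
```

```text
clock: 11.22
position: [0.5408, -0.1564, 0.158]
tcp_rot: [-0.141, 0.694, 0.142, 0.692]
contact_force: [0.3, 0.4, -1.6]
opening: 0.225
clock: 11.47
position: [0.5408, -0.1565, 0.155]
tcp_rot: [-0.141, 0.694, 0.142, 0.692]
contact_force: [0.7, 0.7, -1.7]
opening: 0.221
[ 0.54084825 -0.15646362  0.1550104 ] 113.04639662189649 [ 0.72424161  0.72712427 -1.67657097] [-0.0324353  -0.01527731 -0.00802041]
```

```bash
python3 -m creep '[{"linear":[1,0,0],"angular":[0,0,0]},{"linear":[1,0,0],"angular":[0,0,0]},{"linear":[0,0,0],"angular":[0,0,0]}]' && python3 -m creep '[{"linear":[1,0,0],"angular":[0,0,0]},{"linear":[1,0,0],"angular":[0,0,0]},{"linear":[0,0,0],"angular":[0,0,0]}]'
```

```text
clock: 11.72
position: [0.5409, -0.1565, 0.1531]
tcp_rot: [-0.141, 0.694, 0.142, 0.692]
contact_force: [-0.1, -0.0, -1.0]
opening: 0.221
clock: 11.97
position: [0.5409, -0.1565, 0.1511]
tcp_rot: [-0.141, 0.694, 0.142, 0.692]
contact_force: [0.8, -0.2, -1.2]
opening: 0.228
```

```bash
python3 -m creep '[{"linear":[1.5,0,0],"angular":[0,0,0]},{"linear":[1.5,0,0],"angular":[0,0,0]},{"linear":[0,0,0],"angular":[0,0,0]}]' && python3 -m creep '[{"linear":[1.5,0,0],"angular":[0,0,0]},{"linear":[1.5,0,0],"angular":[0,0,0]},{"linear":[0,0,0],"angular":[0,0,0]}]' && python3 -m creep '[{"linear":[1,0,0],"angular":[0,0,0]},{"linear":[0.5,0,0],"angular":[0,0,0]},{"linear":[0,0,0],"angular":[0,0,0]}]'
```

```text
clock: 12.22
position: [0.5408, -0.1565, 0.1479]
tcp_rot: [-0.141, 0.694, 0.142, 0.692]
contact_force: [0.4, -0.3, -1.5]
opening: 0.222
clock: 12.47
position: [0.5408, -0.1564, 0.1449]
tcp_rot: [-0.141, 0.694, 0.142, 0.692]
contact_force: [-1.1, -0.5, -1.3]
opening: 0.225
clock: 12.72
position: [0.5409, -0.1565, 0.1437]
tcp_rot: [-0.141, 0.694, 0.142, 0.692]
contact_force: [-0.3, -0.6, -1.6]
opening: 0.217
```

Still free. Continue by 0.5–1 mm to touch.

```bash
python3 -m creep '[{"linear":[1,0,0],"angular":[0,0,0]},{"linear":[0,0,0],"angular":[0,0,0]}]' && python3 -m creep '[{"linear":[0.7,0,0],"angular":[0,0,0]},{"linear":[0,0,0],"angular":[0,0,0]}]' && python3 -m creep '[{"linear":[0.5,0,0],"angular":[0,0,0]},{"linear":[0,0,0],"angular":[0,0,0]}]'&& python3 -m creep '[{"linear":[0.5,0,0],"angular":[0,0,0]},{"linear":[0,0,0],"angular":[0,0,0]}]'
```

```text
clock: 12.88
position: [0.5409, -0.1565, 0.1427]
tcp_rot: [-0.141, 0.694, 0.142, 0.692]
contact_force: [-0.2, 0.3, -1.4]
opening: 0.222
clock: 13.05
position: [0.5409, -0.1565, 0.142]
tcp_rot: [-0.141, 0.694, 0.142, 0.692]
contact_force: [0.5, 0.2, -0.4]
opening: 0.223
clock: 13.22
position: [0.541, -0.1565, 0.1416]
tcp_rot: [-0.141, 0.694, 0.142, 0.692]
contact_force: [-0.0, 0.5, -1.6]
opening: 0.227
clock: 13.38
position: [0.541, -0.1565, 0.1411]
tcp_rot: [-0.141, 0.694, 0.142, 0.692]
contact_force: [0.5, 0.4, -0.7]
opening: 0.223
```

```bash
python3 -m creep '[{"linear":[0.5,0,0],"angular":[0,0,0]},{"linear":[0,0,0],"angular":[0,0,0]}]' && python3 -m creep '[{"linear":[0.4,0,0],"angular":[0,0,0]},{"linear":[0,0,0],"angular":[0,0,0]}]'
```

```text
clock: 13.55
position: [0.541, -0.1565, 0.141]
tcp_rot: [-0.141, 0.694, 0.142, 0.692]
contact_force: [-1.6, -0.2, 1.9]
opening: 0.227
clock: 13.72
position: [0.541, -0.1565, 0.1409]
tcp_rot: [-0.141, 0.694, 0.142, 0.692]
contact_force: [-2.4, 1.0, 4.5]
opening: 0.221
```

```bash
python3 -m creep '[{"linear":[-0.4,0,0],"angular":[0,0,0]},{"linear":[0,0,0],"angular":[1,0,0]},{"linear":[0,0,0],"angular":[2,0,0]},{"linear":[0,0,0],"angular":[2,0,0]},{"linear":[0,0,0],"angular":[0,0,0]}]'
python3 - <<'E'
from h import *
from rig import eyes,telemetry
s=telemetry.observe(); print(s["position"],yaw(s)[0],s["contact_force"],s["moment"])
p=eyes.snapshot("scene"); c=p["color"][130:215,170:290]; cv2.imwrite("pics/s9.png",cv2.resize(c[:,:,::-1],None,fx=6,fy=6,interpolation=cv2.INTER_CUBIC))
E
```

```text
clock: 14.13
position: [0.542, -0.1567, 0.1409]
tcp_rot: [-0.11, 0.698, 0.111, 0.698]
contact_force: [1.1, -0.0, 1.3]
opening: 0.223
[ 0.5419812  -0.15671097  0.14089992] 107.9798376036832 [ 1.0877752  -0.0289126   1.29802186] [ 0.01767574 -0.22383845 -0.0474398 ]
```

View pics/s9.png

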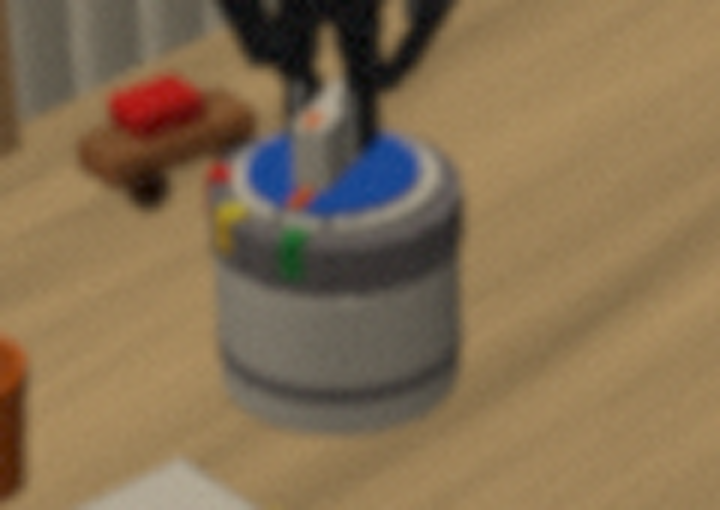

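```bash
python3 -m creep '[{"linear":[0,0,0],"angular":[2,0,0]},{"linear":[0,0,0],"angular":[3,0,0]},{"linear":[0,0,0],"angular":[3,0,0]},{"linear":[0,0,0],"angular":[3,0,0]},{"linear":[0,0,0],"angular":[3,0,0]},{"linear":[0,0,0],"angular":[2,0,0]},{"linear":[0,0,0],"angular":[0,0,0]}]' && python3 -m creep '[{"linear":[0,0,0],"angular":[2,0,0]},{"linear":[0,0,0],"angular":[3,0,0]},{"linear":[0,0,0],"angular":[3,0,0]},{"linear":[0,0,0],"angular":[3,0,0]},{"linear":[0,0,0],"angular":[2,0,0]},{"linear":[0,0,0],"angular":[1,0,0]},{"linear":[0,0,0],"angular":[0,0,0]},{"linear":[0,0,0],"angular":[0,0,0]}]'
python3 - <<'E'
from h import *
from rig import eyes,telemetry
s=telemetry.observe(); print(s["position"],yaw(s),s["contact_force"],s["moment"])
p=eyes.snapshot("scene"); c=p["color"][130:215,170:290]; cv2.imwrite("pics/s10.png",cv2.resize(c[:,:,::-1],None,fx=6,fy=6,interpolation=cv2.INTER_CUBIC))
p=eyes.snapshot("wrist"); cv2.imwrite("pics/w10.png",p["color"][:,:,::-1])
p=eyes.snapshot("top"); c=p["color"][180:260,260:360]; cv2.imwrite("pics/t10.png",cv2.resize(c[:,:,::-1],None,fx=6,fy=6,interpolation=cv2.INTER_CUBIC))
E
```

```text
clock: 14.77
position: [0.5417, -0.1567, 0.1409]
tcp_rot: [-0.012, 0.707, 0.013, 0.707]
contact_force: [0.8, 0.8, 2.6]
opening: 0.225
clock: 15.43
position: [0.5416, -0.1567, 0.1409]
tcp_rot: [0.073, 0.704, -0.073, 0.703]
contact_force: [1.8, -0.2, 2.9]
opening: 0.226
[ 0.54155179 -0.1566746   0.14089338] (np.float64(78.112113987548), array([[-0.001,  0.206,  0.979],
       [ 0.001,  0.979, -0.206],
       [-1.   ,  0.   , -0.001]])) [ 1.84860473 -0.24614936  2.8852516 ] [ 0.0189748  -0.48591671 -0.03336261]
```

View pics/s10.png

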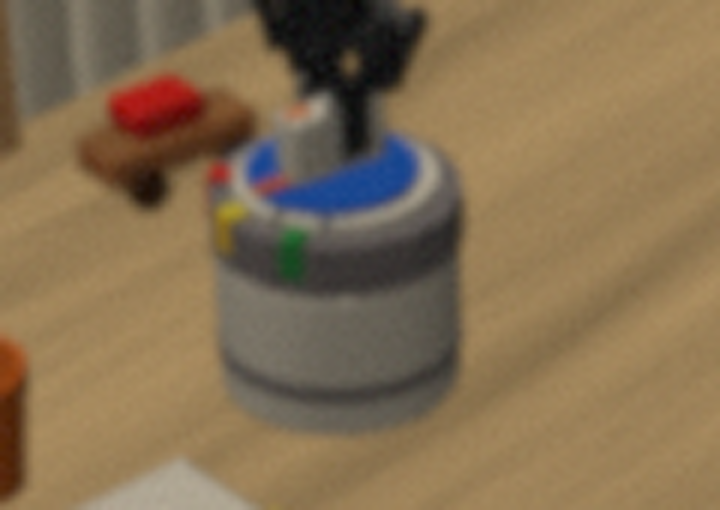

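View pics/w10.png

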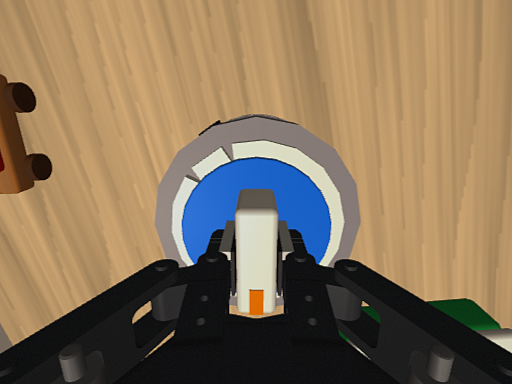

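View pics/t10.png

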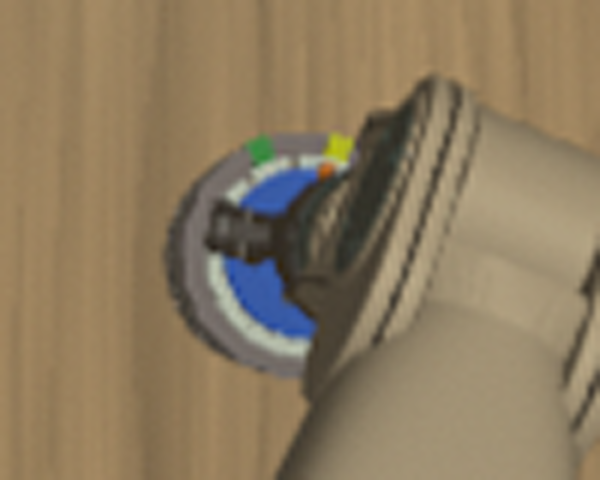

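```bash
python3 -m creep '[{"linear":[0,0,0],"angular":[2,0,0]},{"linear":[0,0,0],"angular":[2,0,0]},{"linear":[0,0,0],"angular":[1.1,0,0]},{"linear":[0,0,0],"angular":[0,0,0]},{"linear":[0,0,0],"angular":[0,0,0]},{"linear":[0,0,0],"angular":[0,0,0]}]'
python3 - <<'E'
from h import *
from rig import eyes,telemetry
s=telemetry.observe(); print(s["position"],yaw(s)[0],s["contact_force"],s["moment"])
p=eyes.snapshot("wrist"); cv2.imwrite("pics/w11.png",p["color"][:,:,::-1]); K,T=cam(p,s); np.savez("w11.npz",color=p["color"],K=K,T=T,pos=s["position"],q=s["tcp_rot"])
cv2.imwrite("pics/w11c.png",cv2.resize(p["color"][105:205,150:270][:,:,::-1],None,fx=6,fy=6,interpolation=cv2.INTER_CUBIC))
p=eyes.snapshot("top"); c=p["color"][180:260,260:360]; cv2.imwrite("pics/t11.png",cv2.resize(c[:,:,::-1],None,fx=6,fy=6,interpolation=cv2.INTER_CUBIC))
K,T=cam(p); C=colors(p["color"]); out={}
for k,z in(("green",.1173),("yellow",.1173),("orange",.125)):
    for a,c,_ in cents(C[k],2):
        q=ray(K,T,*c,z); d=q[:2]-[.5417,-.1561]
        if np.hypot(*d)<.08: print(k,a,c.round(1),q.round(4),np.degrees(np.arctan2(d[1],d[0])).round(1))
E
```

```text
clock: 16.08
position: [0.5412, -0.1566, 0.1409]
tcp_rot: [0.105, 0.7, -0.104, 0.699]
contact_force: [1.1, -0.2, 5.3]
opening: 0.221
[ 0.5411922  -0.15657033  0.14090597] 72.97478093461804 [ 1.11972394 -0.22736856  5.3320283 ] [ 0.1195305  -0.40755858  0.04556884]
green 11 [303.1 204.4] [ 0.5986 -0.1337  0.1173] 21.5
yellow 12 [316.1 204.2] [ 0.5995 -0.1747  0.1173] -17.9
```

View pics/w11c.png

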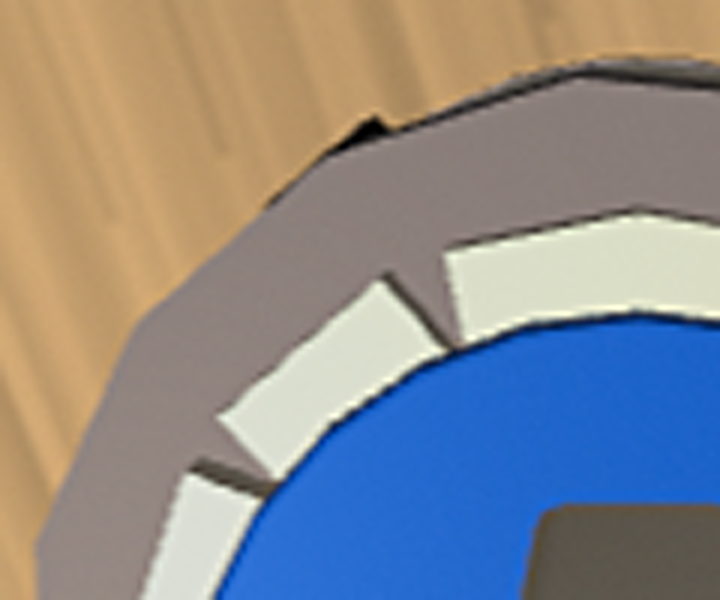

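View pics/t11.png

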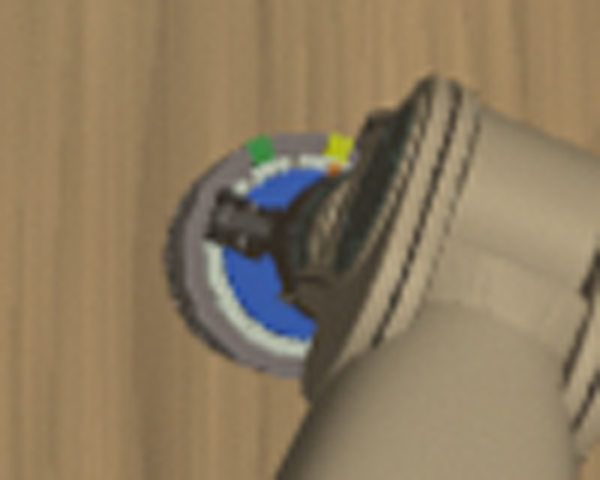

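```bash
python3 - <<'E'
from h import *
from rig import telemetry
z=np.load("w11.npz");K,T=z["K"],z["T"]
g=lambda x,y:ray(K,T,150+x/6-.4,105+y/6-.4,.12)[:2]
a,b,c,d=g(387,278),g(218,415),g(450,350),g(272,490)
for p,q in((a,b),(c,d)):
    t=q-p; print("edge normal yaw",np.degrees(np.arctan2(t[1],t[0]))%180-90, "len",np.hypot(*t))
    m=(p+q)/2-[.5417,-.1561]; print("radial",np.degrees(np.arctan2(-m[1],-m[0])),np.hypot(*m))
# gap slots inner corners just ledge edges: 
for P in ((445,255),(185,472)):
    m=g(*P)-[.5417,-.1561]; print(np.degrees(np.arctan2(-m[1],-m[0])),np.hypot(*m))
s=telemetry.observe(); print(yaw(s)[0])
E
```

```text
edge normal yaw 21.18113264032472 len 0.021559489589414307
radial 21.99227360744107 0.05153545957024567
edge normal yaw 20.921454785398566 len 0.022721590098052313
radial 22.63596667201448 0.04259356700141545
3.6112015182486483 0.05223830863848983
41.15797920408461 0.05242541534753483
72.97254678799214
```

```bash
python3 -m creep '[{"linear":[0,0,0],"angular":[0.3,0,0]},{"linear":[0,0,0],"angular":[0,0,0]},{"linear":[0,0,0],"angular":[0,0,0]},{"linear":[0,0,0],"angular":[0,0,0]},{"linear":[0,0,0],"angular":[0,0,0]},{"linear":[0,0,0],"angular":[0,0,0]}]'
python3 - <<'E'
from h import *
from rig import eyes,telemetry,order
s=telemetry.observe(); print(s["position"],yaw(s)[0],s["contact_force"],s["moment"],s["opening"],np.abs(s["qvel"]).max())
p=eyes.snapshot("scene"); c=p["color"][130:215,170:290]; cv2.imwrite("pics/s12.png",cv2.resize(c[:,:,::-1],None,fx=6,fy=6,interpolation=cv2.INTER_CUBIC))
E
```

```text
clock: 16.68
position: [0.5412, -0.1566, 0.1409]
tcp_rot: [0.107, 0.7, -0.106, 0.698]
contact_force: [0.6, 0.7, 5.3]
opening: 0.221
[ 0.54118279 -0.15655261  0.14090719] 72.67603940051858 [0.64485857 0.66420626 5.2526757 ] [ 0.1413763  -0.39936478  0.06395472] 0.2211261342567907 0.0014129982633103604
```

View pics/s12.png

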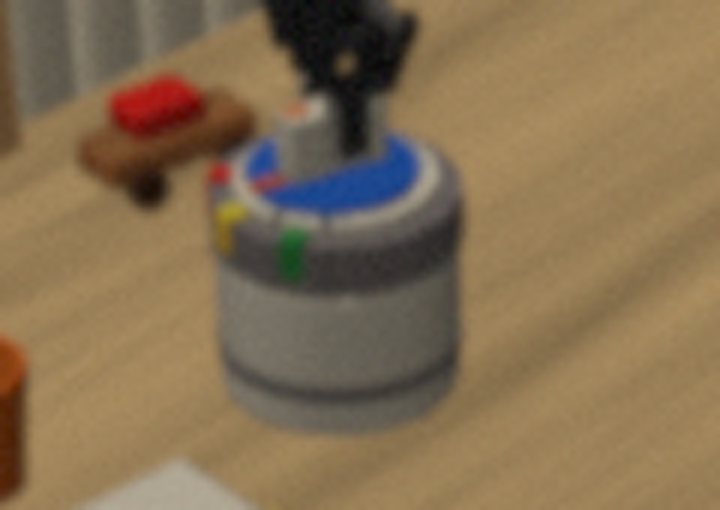

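```bash
python3 - <<'E'
from h import *
from rig import eyes
p=eyes.snapshot("scene");K,T=cam(p)
for yw in(-10,-17.3,-25,-40):
  for r in(.03,.048):
    a=np.radians(yw); u=proj(K,T,[.5417+r*np.cos(a),-.1561+r*np.sin(a),.125]); print(yw,r,((u-[170,130])*6).round(0))
for n,yw in(("g",22.7),("y",-17.3),("r",-57.3)):
    a=np.radians(yw); print(n,((proj(K,T,[.5417+.0595*np.cos(a),-.1561+.0595*np.sin(a),.1173])-[170,130])*6).round(0))
c=p["color"][148:178,200:240]; cv2.imwrite("pics/s13.png",cv2.resize(c[:,:,::-1],None,fx=18,fy=18,interpolation=cv2.INTER_NEAREST))
E
```

```text
-10 0.03 [285. 180.]
-10 0.048 [256. 192.]
-17.3 0.03 [281. 177.]
-17.3 0.048 [249. 187.]
-25 0.03 [277. 174.]
-25 0.048 [244. 181.]
-40 0.03 [273. 167.]
-40 0.048 [238. 170.]
g [292. 232.]
y [229. 207.]
r [218. 168.]
```

View pics/s13.png

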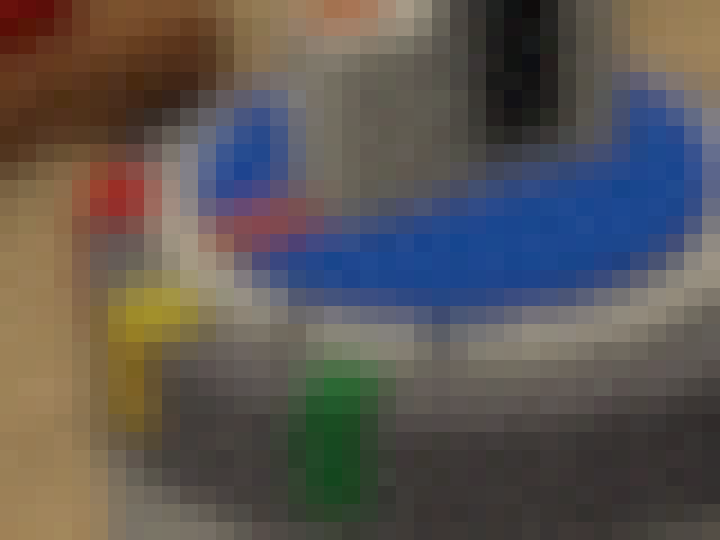

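```bash
python3 -c "
from rig import order
print(order.close_job())"
```

```text
the job is handed in; nothing more can be done
None
```

I set the lid on the warmer with its pointer at the green mark and lowered it until the flange met the rim. I then turned it 40.3° clockwise to the yellow mark and handed in at about 17 s with the lid still gripped and held still.

- **Seating:** contact came within 0.1 mm of the expected height, and in the scene picture the flange looks flush on the rim. The readings I took showed at most about 6 N of press, and about 5 N while holding.
- **Pointer position:** at hand-in the lid pointed to −17.3° in the world frame. The yellow mark is at −17.0° by my fit over two wrist pictures, and about −17.6° to −19° by the last wrist picture and the top picture. In the scene picture the pointer tip was where that angle predicts, to within about 2 mm (half a pixel).
- **Click pin:** the lid stopped about 25° short of where a lug meets the pin. I did not measure the pin itself.
- **Other things:** I moved nothing else on purpose, and the force readings showed no contact elsewhere. I did not measure their positions again at the end.
- **Disagreements between checks:** single-picture estimates of the warmer's centre differed by up to 3 mm, because the collar sits a little below the rim and the sides of the marks showed. Fitting two wrist pictures together settled this, and the lid then dropped in without touching the sides. A small sideways moment of about 0.4 N m remained on the wrist while holding.

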